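# Unload the ejector nest and sort loads from blanks

## Robot

A 6-joint arm with a two-finger parallel gripper is mounted at the origin on a cart in front of the work surface, level with it; the furniture and walls round the work are solid. World frame = base frame: x ahead of the robot, y to its left, z up, the work surface at z = 0. Lengths are in m, angles in rad, forces in N, time in s.
With the tool pointing down it reaches from about 0.325 to 0.85 m from the base axis. Payload 4.4 kg.
Tool frame: the origin (TCP) lies midway between the tips of the shut fingers; the grasp point (between the pads) lies 19 mm behind it; z points along the fingers, y is the line along which they close (so a half turn about z gives the same grasp; the last joint's range is limited). The gripper opens to 94 mm and grips with 3 to 60 N. Pads are 16 mm wide; open, the fingers measure 119 mm over their backs; the gripper's body (75 mm by 177 mm) begins 78 mm behind the grasp point.
Start: joints at [1.175, 0.207, 1.542, -0, 1.393, -0.15], TCP at [0.139, 0.558, 0.205] pointing down, gripper open.
Joint ranges: [-2.73, 2.73], [-0.86, 2.22], [0.23, 2.46], [-1.11, 4.25], [0.08, 2.63], [-2.82, 2.82]. Speed limits (rad/s): [2.79, 2.79, 3.14, 3.14, 3.14, 3.14].

## Interface

Orientations are given as a unit quaternion [x, y, z, w].
In Python, from rig import manip gives the robot as it stands.
- The arm moves only by the tool play_rows, never from a script. Its argument "steps" is a list of rows, each a list of 3 entries, a list of its own where there are three numbers: the shift along the tool's x, y, z in m, then the turn, a rotation vector about the tool's x, y, z in rad, then the opening in per cent of the stroke, from 0 (shut) to 100 (fully open). In form: [[[x, y, z], [wx, wy, wz], hand], ...]. A call has 1 to 8 rows; each row is the pose to reach, as a shift and turn from the pose commanded when the call began, along the tool's axes at that moment; what a row does not reach only later rows make up. A row lasts 1/8 s, in which the tool goes at most 62.5 mm and 10.7 degrees, less where a joint would pass 70% of its speed; a pose out of reach is approached as far as the arm can. A call with a gripper value outside its range is refused whole. The fingers move at their own pace and stop on an object; the grip force is fixed at half the most. Time passes only in rows, so rows that repeat a pose let the fingers close. It gives the time, the measured TCP pose, the force, the opening and the grip force at its end, in the units of the state.
- manip.state(): the state, without advancing time (a new reading comes with each control period).
- manip.snapshot(name): name is "scene" or "side" or "wrist"; returns (picture, depth): 420x560x3 uint8, blue, green, red; 420x560 float32, m along the optical axis (not along the pixel's ray), 0 where there is no reading.
- manip.get_calibration(name): a dict with "K" (3x3 intrinsics, pixels), "dist_coeffs" ([k1, k2, p1, p2, k3] as OpenCV has them; the pictures are not rectified), "extrinsics" (4x4, takes a point from camera to world coordinates). Camera axes: x right, y down, z forward; pixel columns grow to the right and rows downward; lengths in m; the calibration is good to about 2 mm. A picture is of the moment at which its call begins: read the wrist's pose just before it. get_calibration takes no time and is no camera call; for the wrist camera it gives the pose at the moment of the call.
- manip.finish_job(): hands the job in; it is judged then, once.
The state is a dict: "t": time; "joints": joint angles; "joint_velocities": joint speeds; "effort": joint torques, N m; "ee_pos": TCP position; "eef_rot": TCP orientation; "force": force on the tool from outside, world axes, zero at the start; "torque": the same for the moment, N m; "gripper_width": finger opening in m; "grip_force": force on a finger pad.
Only numpy, scipy, OpenCV 4.12 (cv2) and the standard library are available. Lean on these libraries where they do the work, as an engineer would, in place of code of your own. Each camera call takes 0.05 s, during which the arm holds its last target. There are 200 camera calls.

## Task

Empty the holding nest: beside every pocket that holds a part, press the ejector lever down until you feel its stop, so that the part rises, then lift the part out. Lay the round coaxial loads in the shallow sample tray, each on the tray's floor, and drop the plain square blanks into the deeper steel reject box. When the nest is empty, bring all its levers back up, ready for the next batch, and leave the tray, the box and the other things on the bench where they are.

Things in the scene. Friction and masses are not known exactly. Their poses are not given: they have to be found in the camera images.
- ejector_nest: Fixed aluminium nest 236 x 60 mm, 46 high; origin under its centre, z up. Five open square pockets (36 x 38 mm, floor 10 mm above the underside) lie along its x axis at -92, -46, 0, 46, 92 mm, with 10 mm walls between. Levers 1 to 5 stand in that order on its +y side, each beside its pocket. A seated part lies 4 mm below the top, out of grip, until raised.
- sample_tray: Grey open sample tray, loose, 90 mm (own x) x 140 mm (own y) outside, 84 x 136 mm inside, wall 21 mm high, floor 3 mm thick; origin at the centre of its underside, z up.
- reject_box: Open box of plain grey painted sheet steel, loose, 110 mm (own x) x 100 mm (own y), 60 mm high, walls and floor 3 mm; origin at the centre of its underside, z up.
- lever_1 (a joint): Ejector lever 1 (rad): 0 at rest, sloping up and outward; 0.55 pressed down to its stop. Takes about 3 to 5 N at the pad and stays where it is left, up or down; pinch the pad and raise it to bring the lever back. It lifts the part in its pocket 24 mm at full stroke (43.6 mm per rad): the part then stands about 18 mm proud of the nest and stays up.
- lever_1_pad (a point): Top of lever 1's grey thumb pad (16 mm wide along the nest, 20 mm long, 6 mm thick; free on both sides), 84 mm out from the pocket row's centre line; moves with the lever: about 55 mm above the worktop at rest, 29 mm when fully pressed. The pivot lies 35 mm out from the centre line and 38 mm up.
- lever_2 (a joint): Ejector lever 2 (rad): 0 at rest, sloping up and outward; 0.55 pressed down to its stop. Takes about 3 to 5 N at the pad and stays where it is left, up or down; pinch the pad and raise it to bring the lever back. It lifts the part in its pocket 24 mm at full stroke (43.6 mm per rad): the part then stands about 18 mm proud of the nest and stays up.
- lever_2_pad (a point): Top of lever 2's grey thumb pad (16 mm wide along the nest, 20 mm long, 6 mm thick; free on both sides), 84 mm out from the pocket row's centre line; moves with the lever: about 55 mm above the worktop at rest, 29 mm when fully pressed. The pivot lies 35 mm out from the centre line and 38 mm up.
- lever_3 (a joint): Ejector lever 3 (rad): 0 at rest, sloping up and outward; 0.55 pressed down to its stop. Takes about 3 to 5 N at the pad and stays where it is left, up or down; pinch the pad and raise it to bring the lever back. It lifts the part in its pocket 24 mm at full stroke (43.6 mm per rad): the part then stands about 18 mm proud of the nest and stays up.
- lever_3_pad (a point): Top of lever 3's grey thumb pad (16 mm wide along the nest, 20 mm long, 6 mm thick; free on both sides), 84 mm out from the pocket row's centre line; moves with the lever: about 55 mm above the worktop at rest, 29 mm when fully pressed. The pivot lies 35 mm out from the centre line and 38 mm up.
- lever_4 (a joint): Ejector lever 4 (rad): 0 at rest, sloping up and outward; 0.55 pressed down to its stop. Takes about 3 to 5 N at the pad and stays where it is left, up or down; pinch the pad and raise it to bring the lever back. It lifts the part in its pocket 24 mm at full stroke (43.6 mm per rad): the part then stands about 18 mm proud of the nest and stays up.
- lever_4_pad (a point): Top of lever 4's grey thumb pad (16 mm wide along the nest, 20 mm long, 6 mm thick; free on both sides), 84 mm out from the pocket row's centre line; moves with the lever: about 55 mm above the worktop at rest, 29 mm when fully pressed. The pivot lies 35 mm out from the centre line and 38 mm up.
- lever_5 (a joint): Ejector lever 5 (rad): 0 at rest, sloping up and outward; 0.55 pressed down to its stop. Takes about 3 to 5 N at the pad and stays where it is left, up or down; pinch the pad and raise it to bring the lever back. It lifts the part in its pocket 24 mm at full stroke (43.6 mm per rad): the part then stands about 18 mm proud of the nest and stays up.
- lever_5_pad (a point): Top of lever 5's grey thumb pad (16 mm wide along the nest, 20 mm long, 6 mm thick; free on both sides), 84 mm out from the pocket row's centre line; moves with the lever: about 55 mm above the worktop at rest, 29 mm when fully pressed. The pivot lies 35 mm out from the centre line and 38 mm up.
- load_1_center (a point): Round light-coloured coaxial load with a ribbed/stepped body and a brass pin in its open top, 34 mm across, 32 mm high; this point lies at its centre 15 mm above its foot, own z up through its top. It starts seated in some pocket of the nest, about 120 g (unknown, 80 to 170 g). It may be absent (None).
- load_2_center (a point): Round light-coloured coaxial load with a ribbed/stepped body and a brass pin in its open top, 34 mm across, 32 mm high; this point lies at its centre 15 mm above its foot, own z up through its top. It starts seated in some pocket of the nest, about 120 g (unknown, 80 to 170 g). It may be absent (None).
- load_3_center (a point): Round light-coloured coaxial load with a ribbed/stepped body and a brass pin in its open top, 34 mm across, 32 mm high; this point lies at its centre 15 mm above its foot, own z up through its top. It starts seated in some pocket of the nest, about 120 g (unknown, 80 to 170 g). It may be absent (None).
- blank_1_center (a point): Plain square aluminium blanking block, 32 x 32 mm, 30 mm high, with one small dark dimple on top; this point lies at its centre 15 mm above its foot, own z up through its top. It starts seated in some pocket of the nest, about 120 g (unknown, 80 to 170 g). It may be absent (None).
- blank_2_center (a point): Plain square aluminium blanking block, 32 x 32 mm, 30 mm high, with one small dark dimple on top; this point lies at its centre 15 mm above its foot, own z up through its top. It starts seated in some pocket of the nest, about 120 g (unknown, 80 to 170 g). It may be absent (None).
- gauge_block: Bystander: flat pale steel gauge block 35 x 30 x 9 mm lying beyond the nest; leave it alone. Origin under its centre.
- adapter_a: Bystander: small angled coaxial adapter 32 x 33 x 17 mm lying on the near side; leave it alone. Origin under its centre.
- tweezers: Bystander: steel tweezers 124 mm long, lying beyond and to the right of the nest; leave them alone. Origin under their centre.

How it is judged:
At the end, for the whole second after the job is handed in: Every load present rests on the tray floor inside the sample tray (centre at most 32 mm above its underside), every blank present lies inside the reject box, all at rest; tray and box stand level within 12 cm of where they started; all five levers are up (below 0.15 rad) (x of load_1_center in the frame of sample_tray between -0.042 and 0.042 m and y of load_1_center in the frame of sample_tray between -0.068 and 0.068 m and z of load_1_center in the frame of sample_tray between 0 and 0.032 m and linear speed of each of load_1, load_2, load_3, blank_1, blank_2 below 0.02 m/s and x of load_2_center in the frame of sample_tray between -0.042 and 0.042 m and y of load_2_center in the frame of sample_tray between -0.068 and 0.068 m and z of load_2_center in the frame of sample_tray between 0 and 0.032 m and x of load_3_center in the frame of sample_tray between -0.042 and 0.042 m and y of load_3_center in the frame of sample_tray between -0.068 and 0.068 m and z of load_3_center in the frame of sample_tray between 0 and 0.032 m and x of blank_1_center in the frame of reject_box between -0.052 and 0.052 m and y of blank_1_center in the frame of reject_box between -0.047 and 0.047 m and z of blank_1_center in the frame of reject_box between 0 and 0.055 m and x of blank_2_center in the frame of reject_box between -0.052 and 0.052 m and y of blank_2_center in the frame of reject_box between -0.047 and 0.047 m and z of blank_2_center in the frame of reject_box between 0 and 0.055 m and value of joint each of lever_1, lever_2, lever_3, lever_4, lever_5 below 0.15 rad and angle between each of sample_tray, reject_box's own z axis and vertical below 0.1 rad and height (world z) of sample_tray between -0.01 and 0.01 m and distance of each of sample_tray, reject_box from where it was at the start of the episode below 0.12 m and height (world z) of reject_box between -0.01 and 0.01 m); the robot touches nothing.
It fails at once if a bystander (gauge block, angled adapter, tweezers) is shifted by more than 5 cm (distance of any of gauge_block, adapter_a, tweezers from where it was at the start of the episode above 0.05 m).
Of load_1, load_2, load_3, blank_1, blank_2 only 3 to 4 are there at a start; the rules pass over those that are not, and their reading is None.
At some moment in a run one of sample_tray, reject_box may be knocked a few centimetres aside while the robot is not near it.
Once in a run the grip may slacken for a moment while it holds something.
It also fails if it takes over 210 s, if anything falls off the work surface, if the arm or the gripper's body presses on something with over 40 N, if the wrist force passes 120 N, or if a joint passes its speed limit or range.

## Working session

There is one attempt and no reset: what is moved stays moved. The work goes in short steps, Python scripts to look and compute and a tool call to move; the robot and the scene stay as the last step left them, time stands still between calls to the robot, and variables do not carry over. Pictures are saved under pics/ and viewed, at most 14 in all, crops included, and the job is handed in when it is done.

Besides the shell and the picture viewer there is one more tool, called after ">>>" by a JSON object that holds its "fn" and its "kwargs", one argument or row to a line. play_rows: Moves the arm, as the interface text tells. Its arguments: {"type":"object","properties":{"steps":{"type":"array","items":{"type":"array"}}},"required":["steps"]}

```bash
mkdir -p pics; ls
cat > h.py <<'E'
import numpy as np, cv2, json
from rig import manip
from scipy.spatial.transform import Rotation as R
def shot(n,f=None):
    c=manip.get_calibration(n); p,d=manip.snapshot(n)
    if f: cv2.imwrite('pics/'+f+'.png',p); np.savez('pics/'+f+'.npz',p=p,d=d,K=c['K'],D=c['dist_coeffs'],E=c['extrinsics'])
    return p,d,c
def ray(c,px,z):
    K=np.array(c['K'],float);E=np.array(c['extrinsics'],float)
    u=cv2.undistortPoints(np.array(px,float).reshape(-1,1,2),K,np.array(c['dist_coeffs'],float)).reshape(-1,2)
    v=np.c_[u,np.ones(len(u))]@E[:3,:3].T
    return E[:3,3]+v*((z-E[2,3])/v[:,2])[:,None]
def cloud(c,d):
    h,w=d.shape; g=np.stack(np.meshgrid(np.arange(w),np.arange(h)),-1).reshape(-1,2).astype(float)
    u=cv2.undistortPoints(g.reshape(-1,1,2),np.array(c['K'],float),np.array(c['dist_coeffs'],float)).reshape(-1,2)
    E=np.array(c['extrinsics'],float)
    P=(np.c_[u,np.ones(len(u))]*d.reshape(-1,1))@E[:3,:3].T+E[:3,3]
    P[d.reshape(-1)<=0]=np.nan
    return P.reshape(h,w,3)
def rel(p):  # world point -> tool-frame shift of TCP
    s=manip.state(); return R.from_quat(s['eef_rot']).inv().apply(np.array(p)-s['ee_pos'])
E
python3 - <<'E'
from h import *
s=manip.state();print(s)
for n in('scene','side'):
    p,d,c=shot(n,n+'0');print(n,np.array(c['extrinsics']).round(3).tolist())
E
```

```text
pics
{'t': 0.0, 'joints': array([ 1.17547122e+00,  2.07416835e-01,  1.54291294e+00,  2.96283499e-05,
        1.39351143e+00, -1.50504792e-01]), 'joint_velocities': array([0.00063324, 0.0011203 , 0.0005742 , 0.00073177, 0.00114735,
       0.00106888]), 'effort': array([ 1.35418500e-04, -3.70884562e+01, -2.81415099e+01,  6.97685732e-02,
        3.62016808e-02, -1.73250241e-04]), 'ee_pos': array([0.13906418, 0.55711176, 0.20431207]), 'eef_rot': array([ 1.22107212e-01,  9.92516279e-01, -1.07873873e-03, -3.17077132e-04]), 'force': array([-0.8853518 , -0.40456686,  0.13866274]), 'torque': array([0.05179267, 0.01213449, 0.01239479]), 'grip_force': 0.0, 'gripper_width': 0.0942259655992444}
scene [[0.666, -0.498, 0.555, 0.021], [-0.746, -0.44, 0.5, -0.174], [-0.004, -0.747, -0.665, 0.623], [0.0, 0.0, 0.0, 1.0]]
side [[-0.991, 0.104, -0.086, 0.568], [0.134, 0.79, -0.599, 0.848], [0.006, -0.605, -0.796, 0.859], [0.0, 0.0, 0.0, 1.0]]
```

View pics/scene0.png

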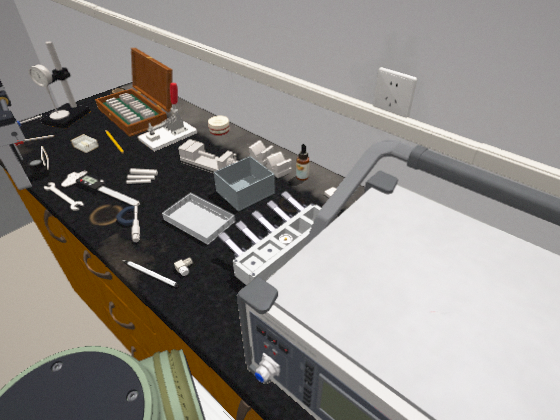

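View pics/side0.png

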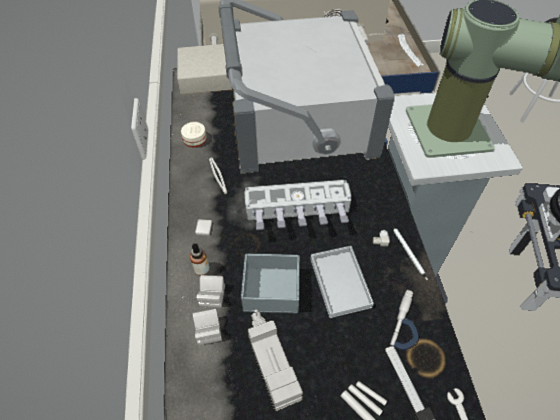

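The side view shows the nest at (245–350, 185–222) with levers toward +y, the box at (271, 283), the tray at (341, 281) and the instrument close behind the nest.

Run:
```python
from h import *
f=np.load('pics/side0.npz');c=dict(K=f['K'],dist_coeffs=f['D'],extrinsics=f['E']);d=f['d'];p=f['p']
P=cloud(c,d)
cv2.imwrite('pics/c1.png',cv2.resize(p[170:325,235:380],None,fx=5,fy=5,interpolation=cv2.INTER_CUBIC)[:, :][:600*2])
crop=cv2.resize(p[172:240,235:360],None,fx=6,fy=6,interpolation=cv2.INTER_CUBIC);cv2.imwrite('pics/c1.png',crop)
ok=np.isfinite(P[...,0]);x,y,z=P[...,0],P[...,1],P[...,2]
rg=np.zeros_like(ok);rg[175:225,235:360]=1
m=ok&rg&(z>.040)&(z<.052);Q=P[m]
# keep y below levers: nest top
print('nest',len(Q),np.nanmin(Q,0),np.nanmax(Q,0)); 
r=cv2.minAreaRect((Q[:,:2]*1000).astype(np.float32));print(r)
def rect(u0,u1,v0,v1,lo,hi):
    rg=np.zeros_like(ok);rg[v0:v1,u0:u1]=1
    Q=P[ok&rg&(z>lo)&(z<hi)];print(len(Q),cv2.minAreaRect((Q[:,:2]*1000).astype(np.float32)),np.median(Q[:,2]))
rect(305,378,240,322,.014,.03);rect(236,306,245,320,.045,.07)
# hand pixel corners of rims
print(ray(c,[[245,185],[350,181],[351,202],[246,211]],.046).round(3))
print(ray(c,[[244,255],[299,255],[298,311],[243,310]],.06).round(3))
print(ray(c,[[311,251],[350,246],[373,305],[331,316]],.021).round(3))
print('instr',np.nanmin(y[(z>.1)&ok]), P[160,300],P[165,250],P[155,380])
```

```text
nest 2033 [0.3303539  0.17154417 0.0400321 ] [0.56957774 0.27928727 0.05199428]
((450.8693542480469, 226.07745361328125), (103.27793884277344, 238.4905548095703), 87.94409942626953)
511 ((359.455078125, 414.7101745605469), (155.68112182617188, 146.18670654296875), 6.352673530578613) 0.021063951598943476
727 ((538.5411376953125, 433.2716979980469), (138.39266967773438, 108.32965850830078), 80.69024658203125) 0.05759958738591309
[[0.567 0.164 0.046]
 [0.322 0.184 0.046]
 [0.333 0.245 0.046]
 [0.571 0.24  0.046]]
[[0.584 0.361 0.06 ]
 [0.473 0.376 0.06 ]
 [0.493 0.497 0.06 ]
 [0.596 0.482 0.06 ]]
[[0.441 0.347 0.021]
 [0.354 0.345 0.021]
 [0.339 0.488 0.021]
 [0.427 0.499 0.021]]
instr -0.5944060132902689 [0.42040102 0.06242559 0.00234989] [0.5498903  0.09210394 0.03400546] [0.21458609 0.07932546 0.01110876]
```

View pics/c1.png

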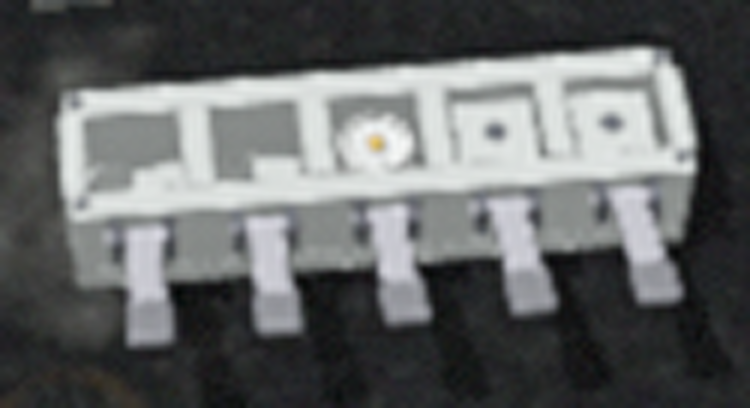

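Blanks sit in pockets 1 and 2 (nearest the robot), the load in pocket 3, and pockets 4 and 5 look empty. I'll check the instrument's extent and compute the move to above the nest.

Run:
```python
from h import *
f=np.load('pics/side0.npz');c=dict(K=f['K'],dist_coeffs=f['D'],extrinsics=f['E']);d=f['d']
P=cloud(c,d)
for u,v in((300,60),(250,100),(300,110),(375,100),(385,110),(240,130),(325,140),(300,150)):print(u,v,P[v,u].round(3))
s=manip.state();r=R.from_quat(s['eef_rot'])
c=manip.get_calibration('wrist');E=np.array(c['extrinsics'])
print('cam in tool',r.inv().apply(E[:3,3]-s['ee_pos']).round(3),(r.inv().as_matrix()@E[:3,:3]).round(2).tolist())
print(rel([.45,.26,.25]),r.as_matrix().round(3).tolist())
```

```text
300 60 [ 0.403 -0.089  0.196]
250 100 [0.539 0.103 0.244]
300 110 [0.432 0.097 0.2  ]
375 100 [0.256 0.075 0.191]
385 110 [0.23  0.083 0.166]
240 130 [0.566 0.094 0.154]
325 140 [0.371 0.106 0.111]
300 150 [0.424 0.077 0.055]
cam in tool [ 0.082  0.001 -0.178] [[-0.0, -0.96, -0.28], [1.0, -0.0, -0.0], [0.0, -0.28, 0.96]]
[-0.37366507 -0.21304193 -0.04525978] [[-0.97, 0.242, -0.001], [0.242, 0.97, -0.002], [0.0, -0.002, -1.0]]
```

>>> {"fn": "play_rows", "kwargs": {
  "steps": [
    [[-0.04, -0.02, -0.04], [0, 0, 0.17], 30],
    [[-0.09, -0.05, -0.05], [0, 0, 0.34], 30],
    [[-0.14, -0.08, -0.05], [0, 0, 0.51], 30],
    [[-0.19, -0.11, -0.05], [0, 0, 0.68], 30],
    [[-0.24, -0.14, -0.05], [0, 0, 0.85], 30],
    [[-0.29, -0.17, -0.05], [0, 0, 1.02], 30],
    [[-0.34, -0.19, -0.05], [0, 0, 1.19], 30],
    [[-0.374, -0.213, -0.05], [0, 0, 1.36], 30]
  ]
}}

```text
t: 1.1
ee_pos: [0.4519, 0.2589, 0.2549]
eef_rot: [0.721, 0.692, -0.0, -0.0]
force: [-0.4, 0.6, -0.4]
gripper_width: 0.0281
grip_force: 0.0
```

>>> {"fn": "play_rows", "kwargs": {
  "steps": [
    [[0, 0, 0], [0, 0, 0], 30],
    [[0, 0, 0], [0, 0, 0], 30],
    [[0, 0, 0], [0, 0, 0], 30]
  ]
}}

```text
t: 1.48
ee_pos: [0.4496, 0.2615, 0.2553]
eef_rot: [0.718, 0.696, -0.0, -0.0]
force: [-0.2, 0.7, 0.1]
gripper_width: 0.0285
grip_force: 0.0
```

Run:
```python
from h import *
p,d,c=shot('wrist','w1');s=manip.state();print(s['t'],s['ee_pos'],R.from_quat(s['eef_rot']).as_matrix().round(3).tolist(),s['joints'])
```

```text
1.525 [0.44967241 0.26150118 0.25538266] [[0.032, 1.0, -0.0], [1.0, -0.032, 0.0], [0.0, -0.0, -1.0]] [3.60099168e-01 5.34066636e-02 1.60986671e+00 2.32820304e-04
 1.47857776e+00 3.91627685e-01]
```

View pics/w1.png

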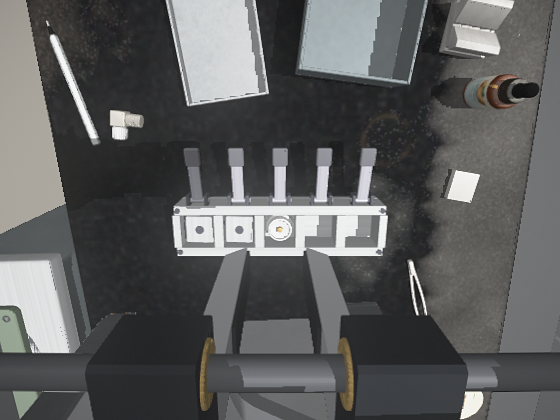

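The wrist view shows blanks at (200,230) and (239,230), the load at (279,229) and two empty pockets. The pads are at (193..367, 157), and the gauge block, tweezers and adapter are all clear.

Run:
```python
from h import *
f=np.load('pics/w1.npz');c=dict(K=f['K'],dist_coeffs=f['D'],extrinsics=f['E']);p=f['p'];d=f['d']
P=cloud(c,d);z=P[...,2]
m=np.zeros(z.shape,bool);m[195:262,165:395]=1
Q=P[m&(z>.042)&(z<.05)];print('nest',cv2.minAreaRect((Q[:,:2]*1000).astype(np.float32)))
print('corners',ray(c,[[175,206],[387,206],[387,256],[175,256]],.046).round(4).tolist())
print('pads',ray(c,[[193,157],[236,156],[279,156],[323,156],[367,157]],.053).round(4).tolist())
m[:]=0;m[145:170,180:385]=1
for i,u in enumerate((193,236,279,323,367)):
    q=P[146:170,u-12:u+12].reshape(-1,3);q=q[q[:,2]>.045];print('pad',q.mean(0).round(4),q.min(0).round(4),q.max(0).round(4))
print('parts',ray(c,[[200,230],[239,230],[279,229]],.042).round(4).tolist())
print(P[230,360],P[230,200],P[238,320],P[242,200])
```

```text
nest ((451.18359375, 213.49081420898438), (71.68689727783203, 239.68551635742188), 88.14146423339844)
corners [[0.3367, 0.2407, 0.046], [0.5706, 0.2333, 0.046], [0.5738, 0.1736, 0.046], [0.3302, 0.1812, 0.046]]
pads [[0.3634, 0.2948, 0.053], [0.4084, 0.2944, 0.053], [0.4531, 0.293, 0.053], [0.4989, 0.2915, 0.053], [0.5448, 0.2891, 0.053]]
pad [0.3627 0.2938 0.054 ] [0.3539 0.2811 0.0473] [0.3706 0.3048 0.0582]
pad [0.4083 0.2924 0.054 ] [0.4002 0.2798 0.0482] [0.4162 0.3031 0.0578]
pad [0.4541 0.2909 0.054 ] [0.4465 0.2785 0.0487] [0.4616 0.3017 0.0583]
pad [0.4998 0.2894 0.0538] [0.4918 0.277  0.0486] [0.5082 0.3003 0.0579]
pad [0.545  0.2879 0.0537] [0.5377 0.2755 0.0478] [0.5529 0.2988 0.0576]
parts [[0.3609, 0.2105, 0.042], [0.4053, 0.2091, 0.042], [0.4507, 0.2089, 0.042]]
[0.55024767 0.19309981 0.008969  ] [0.3604897  0.20990059 0.04018434] [0.50034836 0.18629466 0.01461547] [0.35889441 0.19487674 0.03904829]
```

>>> {"fn": "play_rows", "kwargs": {
  "steps": [
    [[0.02, 0.003, 0.05], [0, 0, 0], 0],
    [[0.032, 0.003, 0.1], [0, 0, 0], 0],
    [[0.032, 0.003, 0.15], [0, 0, 0], 0],
    [[0.032, 0.003, 0.188], [0, 0, 0], 0],
    [[0.032, 0.003, 0.188], [0, 0, 0], 0]
  ]
}}

```text
t: 2.15
ee_pos: [0.4508, 0.2918, 0.0642]
eef_rot: [0.718, 0.696, -0.004, -0.001]
force: [-0.7, 0.3, -0.4]
gripper_width: 0.0003
grip_force: 0.0
```

>>> {"fn": "play_rows", "kwargs": {
  "steps": [
    [[0, 0, 0.008], [0, 0, 0], 0],
    [[0, 0, 0.014], [0, 0, 0], 0],
    [[0, 0, 0.02], [0, 0, 0], 0],
    [[0, 0, 0.026], [0, 0, 0], 0],
    [[0, 0, 0.031], [0, 0, 0], 0],
    [[0, 0, 0.035], [0, 0, 0], 0],
    [[0, 0, 0.037], [0, 0, 0], 0]
  ]
}}

```text
t: 3.02
ee_pos: [0.4553, 0.2922, 0.0304]
eef_rot: [0.719, 0.695, 0.0, 0.001]
force: [2.5, 0.3, 4.1]
gripper_width: 0.0006
grip_force: 2.0
```

>>> {"fn": "play_rows", "kwargs": {
  "steps": [
    [[0, 0, 0.002], [0, 0, 0], 0],
    [[0, 0, 0.003], [0, 0, 0], 0],
    [[0, 0, 0.004], [0, 0, 0], 0]
  ]
}}

```text
t: 3.4
ee_pos: [0.4556, 0.2921, 0.0286]
eef_rot: [0.719, 0.695, -0.0, 0.001]
force: [-1.9, -1.6, 20.7]
gripper_width: 0.0003
grip_force: 9.7
```

>>> {"fn": "play_rows", "kwargs": {
  "steps": [
    [[0, 0, -0.05], [0, 0, 0], 60],
    [[-0.03, -0.001, -0.07], [0, 0, 0], 60],
    [[-0.06, -0.001, -0.07], [0, 0, 0], 60],
    [[-0.085, -0.001, -0.07], [0, 0, 0], 60],
    [[-0.085, -0.001, -0.06], [0, 0, 0], 60],
    [[-0.085, -0.001, -0.06], [0, 0, 0], 60]
  ]
}}

```text
t: 4.15
ee_pos: [0.4484, 0.2071, 0.0842]
eef_rot: [0.719, 0.695, -0.002, -0.001]
force: [-0.9, 0.3, -0.5]
gripper_width: 0.0554
grip_force: 0.0
```

Run:
```python
from h import *
p,d,c=shot('wrist','w2');print(manip.state()['ee_pos'])
P=cloud(c,d);z=P[...,2]
x,y=P[...,0],P[...,1]
m=(abs(x-.4515)<.03)&(abs(y-.207)<.03)&(z>.053)&(z<.07)
Q=P[m];print(len(Q),Q.min(0),Q.max(0),Q.mean(0))
```

```text
[0.44916202 0.20762016 0.08490062]
1720 [0.43841069 0.19409599 0.05301957] [0.46473306 0.22116475 0.06530333] [0.45163889 0.20828195 0.06064698]
```

View pics/w2.png

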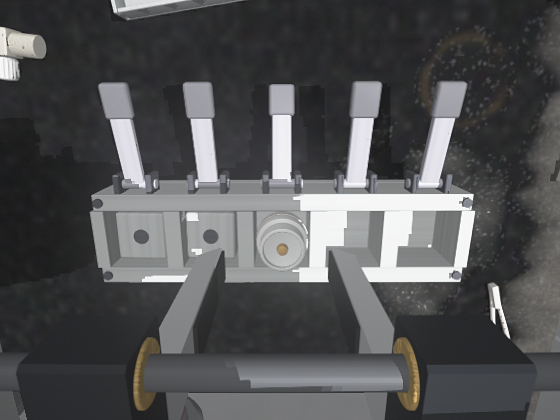

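The load stands raised and centred between the open fingers at (282,242).

>>> {"fn": "play_rows", "kwargs": {
  "steps": [
    [[0, 0.002, 0.018], [0, 0, 0], 60],
    [[0, 0.002, 0.036], [0, 0, 0], 60],
    [[0, 0.002, 0.036], [0, 0, 0], 60],
    [[0, 0.002, 0.036], [0, 0, 0], 25],
    [[0, 0.002, 0.036], [0, 0, 0], 25],
    [[0, 0.002, 0.036], [0, 0, 0], 25],
    [[0, 0.002, 0.036], [0, 0, 0], 25]
  ]
}}

```text
t: 5.08
ee_pos: [0.453, 0.2077, 0.051]
eef_rot: [0.719, 0.695, 0.0, 0.0]
force: [-1.2, 0.5, 1.6]
gripper_width: 0.0284
grip_force: 30.0
```

>>> {"fn": "play_rows", "kwargs": {
  "steps": [
    [[0, 0, -0.015], [0, 0, 0], 20],
    [[0, 0, -0.035], [0, 0, 0], 20],
    [[0, 0, -0.06], [0, 0, 0], 20],
    [[0, 0, -0.09], [0, 0, 0], 20],
    [[0, 0, -0.09], [0, 0, 0], 20]
  ]
}}

```text
t: 5.7
ee_pos: [0.4553, 0.2081, 0.1436]
eef_rot: [0.719, 0.695, 0.003, 0.002]
force: [0.1, -0.8, -0.9]
gripper_width: 0.0287
grip_force: 30.0
```

Run:
```python
from h import *
s=manip.state();print(s['t'],s['ee_pos'],s['gripper_width'],s['grip_force'])
p,d,c=shot('side','s2')
P=cloud(c,d);z=P[...,2];ok=np.isfinite(z)
m=np.zeros(z.shape,bool);m[235:325,302:385]=1
Q=P[m&(z>.015)&(z<.027)];Q=Q[(Q[:,1]>.33)&(Q[:,0]<.46)]
print(cv2.minAreaRect((Q[:,:2]*1000).astype(np.float32)))
# tray outline by brightness
g=cv2.cvtColor(p,cv2.COLOR_BGR2GRAY)
for nm,(u0,u1,v0,v1),zz,th in(('tray',(302,385,235,325),.021,90),('box',(236,306,245,320),.06,60)):
    b=np.zeros_like(g);b[v0:v1,u0:u1]=(g[v0:v1,u0:u1]>th)*255
    cs=max(cv2.findContours(b,0,2)[0],key=cv2.contourArea)
    q=ray(c,cs.reshape(-1,2),zz)[:,:2]*1000
    print(nm,cv2.minAreaRect(q.astype(np.float32)),cv2.boundingRect(cs))
cv2.imwrite('pics/c2.png',cv2.resize(p[150:330,200:400],None,fx=3.2,fy=3.2))
```

```text
5.7 [0.45533145 0.2080567  0.143642  ] 0.028676115037462393 29.999757433666474
((351.68670654296875, 411.92266845703125), (171.78993225097656, 150.26405334472656), 6.394678592681885)
tray ((391.7315673828125, 422.55633544921875), (96.18885803222656, 150.15274047851562), 6.241946697235107) (311, 246, 63, 72)
box ((539.1339111328125, 435.2682189941406), (144.12591552734375, 113.50425720214844), 81.31871795654297) (241, 253, 59, 67)
```

View pics/c2.png

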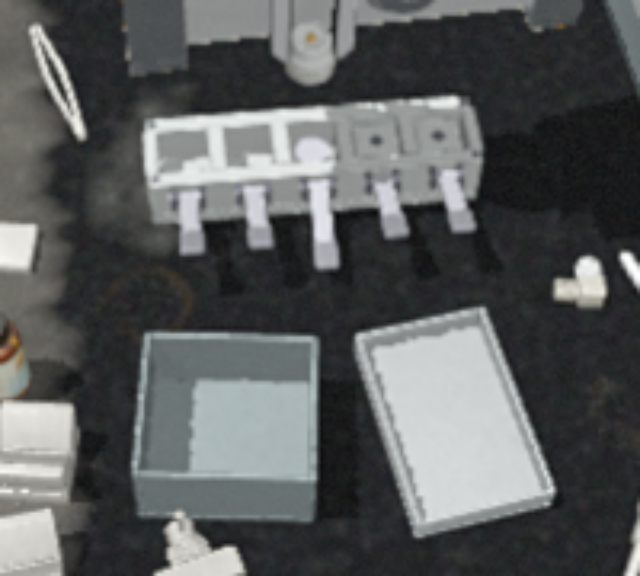

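The load is held. The tray is at about (0.391, 0.421) and the box at about (0.537, 0.427). Moving to above the tray.

>>> {"fn": "play_rows", "kwargs": {
  "steps": [
    [[0.03, -0.01, 0], [0, 0, 0], 20],
    [[0.065, -0.022, 0], [0, 0, 0], 20],
    [[0.1, -0.034, 0], [0, 0, 0], 20],
    [[0.135, -0.046, 0], [0, 0, 0], 20],
    [[0.17, -0.058, 0], [0, 0, 0], 20],
    [[0.2, -0.068, 0], [0, 0, 0], 20],
    [[0.21, -0.071, 0], [0, 0, 0], 20],
    [[0.21, -0.071, 0], [0, 0, 0], 20]
  ]
}}

```text
t: 6.75
ee_pos: [0.3884, 0.4191, 0.1392]
eef_rot: [0.719, 0.695, -0.001, 0.0]
force: [0.6, 0.0, -1.6]
gripper_width: 0.0284
grip_force: 30.0
```

Run:
```python
from h import *
p,d,c=shot('wrist','w3');s=manip.state();print(s['t'],s['ee_pos'],s['gripper_width'],s['grip_force'])
P=cloud(c,d);z=P[...,2];x,y=P[...,0],P[...,1]
m=(z>.012)&(z<.027)&(x<.46)&(x>.31)&(y>.32)&(y<.52);Q=P[m];print(len(Q),Q.min(0),Q.max(0))
m=(z<.008)&(z>.0015)&(x<.46)&(x>.31)&(y>.32)&(y<.52);Q=P[m];print(cv2.minAreaRect((Q[:,:2]*1000).astype(np.float32)),np.median(Q,0))
```

```text
6.8 [0.38874546 0.41866849 0.13946223] 0.028521534129528417 29.999613939773973
1605 [0.33861049 0.34804151 0.01200409] [0.44372152 0.49564243 0.02269089]
((383.0539245605469, 430.43609619140625), (142.64114379882812, 171.2488555908203), 0.39504456520080566) [0.39217852 0.43770721 0.00238958]
```

View pics/w3.png

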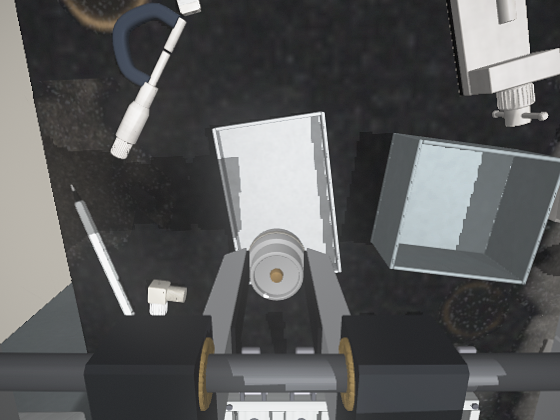

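The load is over the tray's near half, and the tray rims agree with the estimate. Lowering.

>>> {"fn": "play_rows", "kwargs": {
  "steps": [
    [[0.003, 0.002, 0.04], [0, 0, 0], 20],
    [[0.003, 0.002, 0.075], [0, 0, 0], 20],
    [[0.003, 0.002, 0.098], [0, 0, 0], 20],
    [[0.003, 0.002, 0.106], [0, 0, 0], 20],
    [[0.003, 0.002, 0.11], [0, 0, 0], 20],
    [[0.003, 0.002, 0.112], [0, 0, 0], 20],
    [[0.003, 0.002, 0.113], [0, 0, 0], 20]
  ]
}}

```text
t: 7.68
ee_pos: [0.3918, 0.4232, 0.0284]
eef_rot: [0.719, 0.695, 0.001, 0.0]
force: [-0.0, 0.1, -1.1]
gripper_width: 0.0292
grip_force: 30.0
```

>>> {"fn": "play_rows", "kwargs": {
  "steps": [
    [[0, 0, 0.002], [0, 0, 0], 20],
    [[0, 0, 0.003], [0, 0, 0], 20],
    [[0, 0, 0.004], [0, 0, 0], 20],
    [[0, 0, 0.005], [0, 0, 0], 20]
  ]
}}

```text
t: 8.18
ee_pos: [0.3911, 0.4227, 0.0224]
eef_rot: [0.719, 0.695, 0.0, 0.0]
force: [-0.2, -0.1, -1.9]
gripper_width: 0.0289
grip_force: 30.0
```

>>> {"fn": "play_rows", "kwargs": {
  "steps": [
    [[0, 0, 0.001], [0, 0, 0], 20],
    [[0, 0, 0.002], [0, 0, 0], 20],
    [[0, 0, 0.002], [0, 0, 0], 45],
    [[0, 0, 0.002], [0, 0, 0], 45],
    [[0, 0, -0.03], [0, 0, 0], 45],
    [[0, 0, -0.08], [0, 0, 0], 45],
    [[0, 0, -0.08], [0, 0, 0], 45]
  ]
}}

```text
t: 9.05
ee_pos: [0.3945, 0.4255, 0.1077]
eef_rot: [0.719, 0.695, 0.005, 0.0]
force: [0.3, 0.4, -0.4]
gripper_width: 0.0424
grip_force: 0.0
```

Run:
```python
from h import *
p,d,c=shot('wrist','w4');s=manip.state();print(s['t'],s['ee_pos'],s['force'])
P=cloud(c,d);z=P[...,2];x,y=P[...,0],P[...,1]
m=(z>.027)&(z<.05)&(x<.45)&(x>.33)&(y>.35)&(y<.5);Q=P[m];print(len(Q),Q.mean(0),Q.max(0),Q.min(0))
for q in([.408,.293,.065],[.362,.295,.065]):print(rel(q).round(4))
```

```text
9.1 [0.39274616 0.42405379 0.10506561] [ 0.6453469  -0.14110558 -0.35947939]
1059 [0.39110028 0.42249312 0.03037053] [0.40422067 0.43586348 0.03460494] [0.37766028 0.40900318 0.02701204]
[-0.1306  0.0195  0.0397]
[-0.1302 -0.0265  0.0395]
```

The load stands in the tray upright (top at 35 mm). Next is lever 2.

>>> {"fn": "play_rows", "kwargs": {
  "steps": [
    [[-0.04, 0.005, -0.005], [0, 0, 0], 0],
    [[-0.08, 0.011, 0], [0, 0, 0], 0],
    [[-0.11, 0.016, 0.005], [0, 0, 0], 0],
    [[-0.13, 0.0195, 0.02], [0, 0, 0], 0],
    [[-0.13, 0.0195, 0.035], [0, 0, 0], 0],
    [[-0.13, 0.0195, 0.04], [0, 0, 0], 0],
    [[-0.13, 0.0195, 0.04], [0, 0, 0], 0]
  ]
}}

```text
t: 9.98
ee_pos: [0.4055, 0.2926, 0.0616]
eef_rot: [0.719, 0.695, -0.001, -0.0]
force: [0.9, 0.4, -0.3]
gripper_width: 0.0006
grip_force: 0.0
```

>>> {"fn": "play_rows", "kwargs": {
  "steps": [
    [[0, 0, 0.008], [0, 0, 0], 0],
    [[0, 0, 0.014], [0, 0, 0], 0],
    [[0, 0, 0.02], [0, 0, 0], 0],
    [[0, 0, 0.026], [0, 0, 0], 0],
    [[0, 0, 0.032], [0, 0, 0], 0],
    [[0, 0, 0.036], [0, 0, 0], 0],
    [[0, 0, 0.039], [0, 0, 0], 0],
    [[0, 0, 0.04], [0, 0, 0], 0]
  ]
}}

```text
t: 10.98
ee_pos: [0.4075, 0.2923, 0.0279]
eef_rot: [0.719, 0.695, -0.0, 0.001]
force: [-12.0, -5.4, 47.0]
gripper_width: 0.0007
grip_force: 22.3
```

>>> {"fn": "play_rows", "kwargs": {
  "steps": [
    [[0, 0, -0.05], [0, 0, 0], 50],
    [[-0.03, 0, -0.07], [0, 0, 0], 50],
    [[-0.06, 0.001, -0.07], [0, 0, 0], 50],
    [[-0.083, 0.001, -0.07], [0, 0, 0], 50],
    [[-0.083, 0.001, -0.064], [0, 0, 0], 50],
    [[-0.083, 0.001, -0.064], [0, 0, 0], 50],
    [[-0.083, 0.001, -0.064], [0, 0, 0], 50]
  ]
}}

```text
t: 11.85
ee_pos: [0.4038, 0.2095, 0.0859]
eef_rot: [0.719, 0.695, -0.001, -0.0]
force: [-0.2, 0.6, 0.7]
gripper_width: 0.047
grip_force: 0.0
```

Run:
```python
from h import *
p,d,c=shot('wrist','w5');s=manip.state();print(s['ee_pos'],s['gripper_width'])
P=cloud(c,d);z=P[...,2];x,y=P[...,0],P[...,1]
m=(abs(x-.4055)<.03)&(abs(y-.209)<.03)&(z>.053)&(z<.07)
Q=P[m];print(len(Q),Q.min(0),Q.max(0),cv2.minAreaRect((Q[:,:2]*1000).astype(np.float32)));print(rel([.4055,.209,.048]).round(4))
```

```text
[0.40408112 0.2095962  0.08610156] 0.04705933806526959
2833 [0.38904506 0.1926863  0.05300849] [0.42168433 0.22585831 0.06507023] ((405.377197265625, 209.29931640625), (32.122371673583984, 31.77760124206543), 87.47847747802734)
[-0.0005  0.0015  0.0381]
```

>>> {"fn": "play_rows", "kwargs": {
  "steps": [
    [[0, 0.0015, 0.02], [0, 0, 0], 50],
    [[0, 0.0015, 0.039], [0, 0, 0], 50],
    [[0, 0.0015, 0.039], [0, 0, 0], 50],
    [[0, 0.0015, 0.039], [0, 0, 0], 20],
    [[0, 0.0015, 0.039], [0, 0, 0], 20],
    [[0, 0.0015, 0.039], [0, 0, 0], 20],
    [[0, 0.0015, 0.039], [0, 0, 0], 20]
  ]
}}

```text
t: 12.78
ee_pos: [0.4057, 0.2092, 0.0476]
eef_rot: [0.719, 0.695, 0.0, -0.0]
force: [-0.3, 0.2, 1.7]
gripper_width: 0.0321
grip_force: 30.0
```

>>> {"fn": "play_rows", "kwargs": {
  "steps": [
    [[0, 0, -0.015], [0, 0, 0], 20],
    [[0, 0, -0.035], [0, 0, 0], 20],
    [[0, 0, -0.06], [0, 0, 0], 20],
    [[0, 0, -0.09], [0, 0, 0], 20],
    [[0, 0, -0.12], [0, 0, 0], 20],
    [[0, 0, -0.12], [0, 0, 0], 20]
  ]
}}

```text
t: 13.52
ee_pos: [0.4082, 0.2097, 0.1706]
eef_rot: [0.719, 0.695, 0.003, 0.002]
force: [0.1, -0.2, -1.6]
gripper_width: 0.0315
grip_force: 30.0
```

```bash
cat > box.py <<'E'
from h import *
def boxc(f):
    p,d,c=shot('side',f);g=cv2.cvtColor(p,cv2.COLOR_BGR2GRAY);P=cloud(c,d)
    z=P[...,2];x,y=P[...,0],P[...,1]
    for nm,m in(('tray',(z>.015)&(z<.028)&(x<.47)&(x>.27)&(y>.32)&(y<.56)),('box',(z>.052)&(z<.068)&(x<.68)&(x>.42)&(y>.33)&(y<.58))):
        n,l,st,ce=cv2.connectedComponentsWithStats(cv2.dilate(m.astype(np.uint8),np.ones((3,3))))
        k=1+np.argmax(st[1:,4]);Q=P[m&(l==k)]
        print(nm,st[k].tolist(),'centre',((np.percentile(Q,1,0)+np.percentile(Q,99,0))/2).round(3),Q.min(0).round(3),Q.max(0).round(3))
    s=manip.state();print(s['t'],s['ee_pos'].round(4),s['gripper_width'],s['grip_force'])
E
python3 -c "
from box import *
boxc('s3')"
```

```text
tray [310, 245, 64, 72, 1001] centre [0.391 0.42  0.02 ] [0.339 0.344 0.015] [0.443 0.494 0.027]
box [241, 253, 59, 50, 940] centre [0.536 0.417 0.058] [0.475 0.361 0.052] [0.596 0.474 0.066]
13.575 [0.4066 0.2092 0.1686] 0.03180694445556696 29.97332900762558
```

>>> {"fn": "play_rows", "kwargs": {
  "steps": [
    [[0.03, 0.016, 0], [0, 0, 0], 20],
    [[0.065, 0.034, 0], [0, 0, 0], 20],
    [[0.1, 0.052, 0], [0, 0, 0], 20],
    [[0.14, 0.073, 0], [0, 0, 0], 20],
    [[0.18, 0.094, 0], [0, 0, 0], 20],
    [[0.215, 0.112, 0], [0, 0, 0], 20],
    [[0.235, 0.122, 0], [0, 0, 0], 20],
    [[0.235, 0.122, 0], [0, 0, 0], 20]
  ]
}}

```text
t: 14.58
ee_pos: [0.5349, 0.44, 0.1643]
eef_rot: [0.719, 0.695, -0.002, -0.0]
force: [-0.3, -0.2, -1.1]
gripper_width: 0.0319
grip_force: 30.0
```

```bash
python3 -c "
from box import *
boxc('s4')
p,d,c=shot('wrist','w6')
P=cloud(c,d);z=P[...,2];x,y=P[...,0],P[...,1]
m=(z>.053)&(z<.066)&(x<.65)&(x>.44)&(y>.33)&(y<.55);Q=P[m];print(Q.min(0),Q.max(0))
"
```

```text
tray [310, 245, 64, 72, 977] centre [0.391 0.42  0.021] [0.338 0.344 0.015] [0.443 0.495 0.027]
box [241, 253, 59, 51, 753] centre [0.536 0.417 0.058] [0.475 0.361 0.052] [0.596 0.474 0.066]
14.625 [0.5345 0.4391 0.1647] 0.031747354581436064 29.97331827878952
[0.47492007 0.37817677 0.0530028 ] [0.59835711 0.49170397 0.06524698]
```

View pics/w6.png

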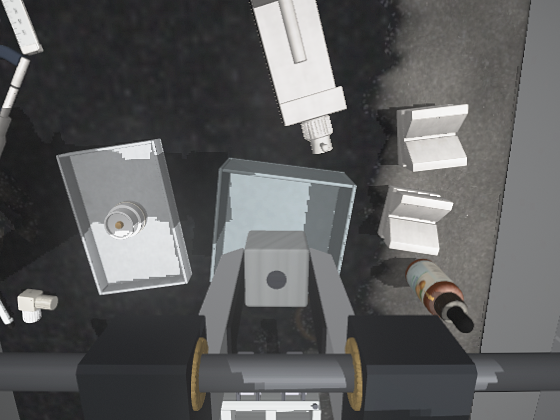

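```bash
python3 -c "
from h import *
f=np.load('pics/s4.npz');c=dict(K=f['K'],dist_coeffs=f['D'],extrinsics=f['E'])
print(ray(c,np.array([[148,335],[318,340],[316,478],[133,470]])/3.2+[200,150],.06).round(3))
f=np.load('pics/w6.npz');c=dict(K=f['K'],dist_coeffs=f['D'],extrinsics=f['E'])
print(ray(c,[[222,160],[354,183],[337,277],[212,277]],.06).round(3),ray(c,[[231,233],[337,240]],.003))
P=cloud(c,f['d']);Q=P[160:260,215:350].reshape(-1,3);Q=Q[abs(Q[:,2]-.003)<.004];print(Q.min(0),Q.max(0))
"
```

```text
[[0.579 0.361 0.06 ]
 [0.472 0.379 0.06 ]
 [0.488 0.474 0.06 ]
 [0.596 0.454 0.06 ]]
[[0.493 0.482 0.06 ]
 [0.596 0.46  0.06 ]
 [0.584 0.379 0.06 ]
 [0.477 0.382 0.06 ]] [[0.48762622 0.40111239 0.003     ]
 [0.59248241 0.39035913 0.003     ]]
[ 0.47281794  0.36785145 -0.00099418] [0.60558535 0.47347419 0.00696685]
```

Box centre is (0.535, 0.419) with yaw of about -10°. The blank is over its inner half, so I'm lowering it.

>>> {"fn": "play_rows", "kwargs": {
  "steps": [
    [[-0.002, 0.003, 0.035], [0, 0, 0], 20],
    [[-0.002, 0.003, 0.075], [0, 0, 0], 20],
    [[-0.002, 0.003, 0.11], [0, 0, 0], 20],
    [[-0.002, 0.003, 0.13], [0, 0, 0], 20],
    [[-0.002, 0.003, 0.14], [0, 0, 0], 20],
    [[-0.002, 0.003, 0.143], [0, 0, 0], 20],
    [[-0.002, 0.003, 0.143], [0, 0, 0], 20]
  ]
}}

```text
t: 15.55
ee_pos: [0.5396, 0.4382, 0.0258]
eef_rot: [0.719, 0.695, 0.001, 0.0]
force: [0.4, 0.1, -1.8]
gripper_width: 0.0319
grip_force: 30.0
```

>>> {"fn": "play_rows", "kwargs": {
  "steps": [
    [[0, 0, 0.002], [0, 0, 0], 42],
    [[0, 0, 0.002], [0, 0, 0], 42],
    [[0, 0, -0.04], [0, 0, 0], 42],
    [[0, 0, -0.1], [0, 0, 0], 42],
    [[0, 0, -0.12], [0, 0, 0], 42],
    [[0, 0, -0.12], [0, 0, 0], 30]
  ]
}}

```text
t: 16.3
ee_pos: [0.54, 0.4386, 0.1471]
eef_rot: [0.719, 0.695, 0.002, 0.001]
force: [0.2, 0.1, -0.5]
gripper_width: 0.0324
grip_force: 0.0
```

```bash
python3 -c "
from h import *
s=manip.state();print(s['ee_pos'])
p,d,c=shot('wrist','w7')
P=cloud(c,d);z=P[...,2];x,y=P[...,0],P[...,1]
m=(z>.025)&(z<.045)&(abs(x-.535)<.045)&(abs(y-.419)<.05);Q=P[m];print(len(Q),np.median(Q,0),Q.min(0),Q.max(0))
print(rel([.362,.295,.062]))
"
```

```text
[0.53997471 0.43855155 0.14706621]
2123 [0.53888301 0.43948928 0.03223905] [0.49003117 0.36900979 0.02501233] [0.57986269 0.46898869 0.04499904]
[-0.14847342 -0.17157322  0.0822175 ]
```

The blank is in the box. Next is lever 1.

>>> {"fn": "play_rows", "kwargs": {
  "steps": [
    [[-0.02, -0.023, -0.01], [0, 0, 0], 0],
    [[-0.05, -0.058, -0.01], [0, 0, 0], 0],
    [[-0.08, -0.092, -0.01], [0, 0, 0], 0],
    [[-0.11, -0.127, 0], [0, 0, 0], 0],
    [[-0.135, -0.156, 0.02], [0, 0, 0], 0],
    [[-0.1485, -0.171, 0.05], [0, 0, 0], 0],
    [[-0.1485, -0.171, 0.08], [0, 0, 0], 0],
    [[-0.1485, -0.171, 0.08], [0, 0, 0], 0]
  ]
}}

```text
t: 17.35
ee_pos: [0.3583, 0.2926, 0.0601]
eef_rot: [0.719, 0.695, -0.005, -0.001]
force: [-0.2, -0.2, -0.3]
gripper_width: 0.0002
grip_force: 0.0
```

>>> {"fn": "play_rows", "kwargs": {
  "steps": [
    [[0, 0, 0.008], [0, 0, 0], 0],
    [[0, 0, 0.014], [0, 0, 0], 0],
    [[0, 0, 0.02], [0, 0, 0], 0],
    [[0, 0, 0.026], [0, 0, 0], 0],
    [[0, 0, 0.031], [0, 0, 0], 0],
    [[0, 0, 0.035], [0, 0, 0], 0],
    [[0, 0, 0.037], [0, 0, 0], 0],
    [[0, 0, 0.038], [0, 0, 0], 0]
  ]
}}

```text
t: 18.35
ee_pos: [0.364, 0.2954, 0.0284]
eef_rot: [0.719, 0.695, 0.001, 0.001]
force: [-3.1, -1.3, 20.1]
gripper_width: 0.0004
grip_force: 9.9
```

>>> {"fn": "play_rows", "kwargs": {
  "steps": [
    [[0, 0, -0.05], [0, 0, 0], 50],
    [[-0.03, -0.001, -0.07], [0, 0, 0], 50],
    [[-0.06, -0.002, -0.07], [0, 0, 0], 50],
    [[-0.0855, -0.002, -0.07], [0, 0, 0], 50],
    [[-0.0855, -0.002, -0.06], [0, 0, 0], 50],
    [[-0.0855, -0.002, -0.06], [0, 0, 0], 50],
    [[-0.0855, -0.002, -0.06], [0, 0, 0], 50]
  ]
}}

```text
t: 19.23
ee_pos: [0.3574, 0.2101, 0.0859]
eef_rot: [0.719, 0.695, -0.001, -0.0]
force: [0.2, 0.0, 0.2]
gripper_width: 0.0473
grip_force: 0.0
```

Run:
```python
from h import *
p,d,c=shot('wrist','w8');s=manip.state();print(s['ee_pos'],s['gripper_width'])
P=cloud(c,d);z=P[...,2];x,y=P[...,0],P[...,1]
m=(abs(x-.3595)<.03)&(abs(y-.21)<.03)&(z>.053)&(z<.07)
Q=P[m];r=cv2.minAreaRect((Q[:,:2]*1000).astype(np.float32));print(len(Q),Q.max(0),r);print(rel([r[0][0]/1000,r[0][1]/1000,.048]).round(4))
```

```text
[0.35764767 0.210179   0.0861694 ] 0.04708947972307288
2862 [0.37633249 0.22709539 0.06522819] ((359.7974853515625, 210.66415405273438), (32.27449417114258, 31.98198127746582), 87.39492797851562)
[0.0006 0.0022 0.0382]
```

>>> {"fn": "play_rows", "kwargs": {
  "steps": [
    [[0, 0.002, 0.02], [0, 0, 0], 50],
    [[0, 0.002, 0.039], [0, 0, 0], 50],
    [[0, 0.002, 0.039], [0, 0, 0], 50],
    [[0, 0.002, 0.039], [0, 0, 0], 20],
    [[0, 0.002, 0.039], [0, 0, 0], 20],
    [[0, 0.002, 0.039], [0, 0, 0], 20],
    [[0, 0.002, 0.039], [0, 0, 0], 20]
  ]
}}

```text
t: 20.15
ee_pos: [0.3598, 0.2098, 0.0477]
eef_rot: [0.719, 0.695, 0.0, -0.0]
force: [-1.0, 0.3, 0.8]
gripper_width: 0.0316
grip_force: 30.0
```

>>> {"fn": "play_rows", "kwargs": {
  "steps": [
    [[0, 0, -0.015], [0, 0, 0], 20],
    [[0, 0, -0.035], [0, 0, 0], 20],
    [[0, 0, -0.06], [0, 0, 0], 20],
    [[0, 0, -0.09], [0, 0, 0], 20],
    [[0, 0, -0.12], [0, 0, 0], 20],
    [[0, 0, -0.12], [0, 0, 0], 20]
  ]
}}

```text
t: 20.9
ee_pos: [0.3621, 0.2103, 0.1705]
eef_rot: [0.719, 0.695, 0.003, 0.002]
force: [-0.0, 0.3, -1.3]
gripper_width: 0.0318
grip_force: 30.0
```

```bash
python3 -c "
from box import *
boxc('s5')
print(rel([.533,.398,.16]))"
```

```text
tray [310, 245, 64, 71, 976] centre [0.391 0.42  0.02 ] [0.339 0.346 0.015] [0.443 0.495 0.027]
box [250, 251, 58, 51, 930] centre [0.519 0.417 0.058] [0.458 0.356 0.052] [0.579 0.474 0.065]
20.95 [0.3606 0.2098 0.1686] 0.03188169134903862 29.95381325483322
[0.19393917 0.16586446 0.0092444 ]
```

The box has been knocked about 17 mm toward -x. Moving above its new place to check.

>>> {"fn": "play_rows", "kwargs": {
  "steps": [
    [[0.025, 0.019, 0], [0, 0, 0], 20],
    [[0.055, 0.043, 0], [0, 0, 0], 20],
    [[0.085, 0.066, 0], [0, 0, 0], 20],
    [[0.115, 0.089, 0], [0, 0, 0], 20],
    [[0.145, 0.112, 0], [0, 0, 0], 20],
    [[0.175, 0.136, 0], [0, 0, 0], 20],
    [[0.192, 0.149, 0], [0, 0, 0], 20],
    [[0.192, 0.149, 0], [0, 0, 0], 20]
  ]
}}

```text
t: 21.95
ee_pos: [0.5146, 0.3965, 0.1646]
eef_rot: [0.719, 0.695, -0.002, -0.0]
force: [-1.1, -0.8, -1.6]
gripper_width: 0.0318
grip_force: 30.0
```

```bash
python3 -c "
from box import *
boxc('s6')
p,d,c=shot('wrist','w9')
P=cloud(c,d);z=P[...,2];x,y=P[...,0],P[...,1]
m=(z>.029)&(z<.036)&(abs(x-.518)<.06)&(abs(y-.43)<.06);Q=P[m];print(len(Q),np.median(Q,0))
cv2.imwrite('pics/c9.png',np.hstack([p[100:420,100:500],cv2.resize(cv2.imread('pics/s6.png')[200:360,200:400],(400,320))]))
"
```

```text
tray [310, 245, 64, 71, 981] centre [0.391 0.42  0.021] [0.339 0.345 0.015] [0.443 0.495 0.027]
box [250, 251, 58, 51, 937] centre [0.519 0.416 0.058] [0.458 0.356 0.052] [0.579 0.474 0.065]
22.0 [0.5141 0.3958 0.1649] 0.03172930617145735 29.95382845401764
1877 [0.52227185 0.43678269 0.03219513]
```

View pics/c9.png

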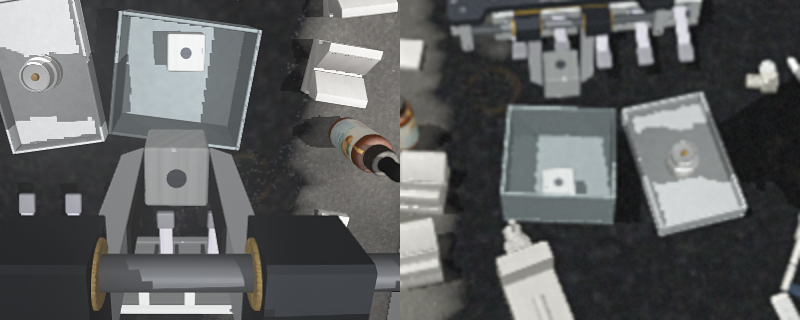

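The first blank (185,52) moved along with the box and its near half is free. Lowering the second blank there.

>>> {"fn": "play_rows", "kwargs": {
  "steps": [
    [[0, 0.0015, 0.035], [0, 0, 0], 20],
    [[0, 0.0015, 0.075], [0, 0, 0], 20],
    [[0, 0.0015, 0.11], [0, 0, 0], 20],
    [[0, 0.0015, 0.13], [0, 0, 0], 20],
    [[0, 0.0015, 0.14], [0, 0, 0], 20],
    [[0, 0.0015, 0.143], [0, 0, 0], 20],
    [[0, 0.0015, 0.143], [0, 0, 0], 20]
  ]
}}

```text
t: 22.92
ee_pos: [0.5177, 0.3969, 0.0257]
eef_rot: [0.719, 0.695, 0.001, 0.0]
force: [0.4, -0.1, -0.7]
gripper_width: 0.0319
grip_force: 30.0
```

>>> {"fn": "play_rows", "kwargs": {
  "steps": [
    [[0, 0, 0.002], [0, 0, 0], 42],
    [[0, 0, 0.002], [0, 0, 0], 42],
    [[0, 0, -0.04], [0, 0, 0], 42],
    [[0, 0, -0.1], [0, 0, 0], 42],
    [[0, 0, -0.12], [0, 0, 0], 42],
    [[0, 0, -0.12], [0, 0, 0], 35]
  ]
}}

```text
t: 23.68
ee_pos: [0.518, 0.3972, 0.1468]
eef_rot: [0.719, 0.695, 0.002, 0.001]
force: [-0.0, -0.2, 0.7]
gripper_width: 0.0342
grip_force: 0.0
```

```bash
python3 -c "
from h import *
s=manip.state();print(s['ee_pos'],s['gripper_width'])
p,d,c=shot('wrist','w10')
P=cloud(c,d);z=P[...,2];x,y=P[...,0],P[...,1]
for lo,hi in((.36,.415),(.42,.46)):
  m=(z>.029)&(z<.036)&(abs(x-.518)<.04)&(y>lo)&(y<hi);Q=P[m];print(len(Q),np.median(Q,0))
for q in ([.455,.293],[.409,.2945],[.3625,.296]):print(rel(q+[.05]).round(4))
"
```

```text
[0.51803819 0.39715389 0.14676771] 0.03424940741820765
1670 [0.51899588 0.39583227 0.03216913]
1574 [0.52304756 0.43943916 0.03217394]
[-0.1053 -0.058   0.0941]
[-0.1053 -0.104   0.0941]
[-0.1054 -0.1505  0.0941]
```

Both blanks are in the box. Now I'll pinch and raise lever 3.

>>> {"fn": "play_rows", "kwargs": {
  "steps": [
    [[-0.03, -0.017, 0], [0, 0, 0], 33],
    [[-0.065, -0.036, 0.01], [0, 0, 0], 33],
    [[-0.095, -0.052, 0.03], [0, 0, 0], 33],
    [[-0.105, -0.058, 0.06], [0, 0, 0], 33],
    [[-0.105, -0.058, 0.07], [0, 0, 0], 33],
    [[-0.105, -0.058, 0.08], [0, 0, 0], 33],
    [[-0.105, -0.058, 0.08], [0, 0, 0], 33]
  ]
}}

```text
t: 24.6
ee_pos: [0.4551, 0.2937, 0.0636]
eef_rot: [0.719, 0.695, -0.001, -0.0]
force: [0.1, -0.0, -0.0]
gripper_width: 0.0312
grip_force: 0.0
```

Run:
```python
from h import *
p,d,c=shot('wrist','w11');s=manip.state();print(s['ee_pos'],s['gripper_width'])
cv2.imwrite('pics/w11.png',p);print(rel([.4545,.293,.013]))
P=cloud(c,d);z=P[...,2];x,y=P[...,0],P[...,1]
m=(abs(x-.4545)<.014)&(abs(y-.295)<.02)&(z>.018)&(z<.04);Q=P[m];print(len(Q),Q.min(0),Q.max(0),Q.mean(0))
```

```text
[0.45571028 0.29398889 0.0644476 ] 0.03095646522203885
[-0.00103602 -0.00118877  0.05144717]
1044 [0.4462139  0.27500493 0.01895171] [0.46197813 0.30251314 0.03162859] [0.45398897 0.28978796 0.02674735]
```

View pics/w11.png

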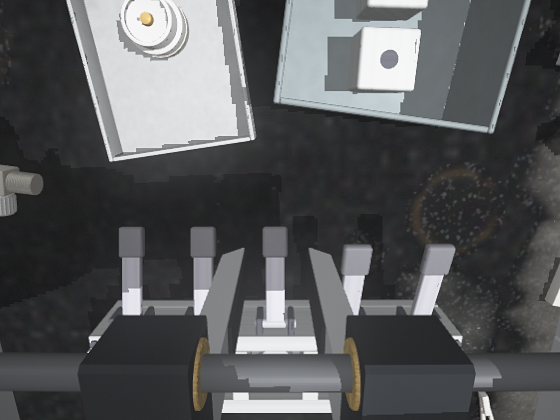

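Pad 3 (275,240) is centred between the fingers, with clear room to both neighbours.

>>> {"fn": "play_rows", "kwargs": {
  "steps": [
    [[-0.001, -0.0015, 0.02], [0, 0, 0], 33],
    [[-0.001, -0.0015, 0.04], [0, 0, 0], 33],
    [[-0.001, -0.0015, 0.05], [0, 0, 0], 33],
    [[-0.001, -0.0015, 0.05], [0, 0, 0], 33],
    [[-0.001, -0.0015, 0.05], [0, 0, 0], 5],
    [[-0.001, -0.0015, 0.05], [0, 0, 0], 5],
    [[-0.001, -0.0015, 0.05], [0, 0, 0], 5]
  ]
}}

```text
t: 25.52
ee_pos: [0.4542, 0.2929, 0.0153]
eef_rot: [0.719, 0.695, 0.001, 0.0]
force: [-1.0, 0.5, 2.1]
gripper_width: 0.015
grip_force: 30.0
```

>>> {"fn": "play_rows", "kwargs": {
  "steps": [
    [[0, 0, -0.004], [0, 0, 0], 5],
    [[0, 0, -0.008], [0, 0, 0], 5],
    [[0, 0, -0.012], [0, 0, 0], 5],
    [[0, 0, -0.016], [0, 0, 0], 5],
    [[0, 0, -0.02], [0, 0, 0], 5],
    [[0, 0, -0.023], [0, 0, 0], 5],
    [[0, 0, -0.026], [0, 0, 0], 5]
  ]
}}

```text
t: 26.4
ee_pos: [0.454, 0.2912, 0.0404]
eef_rot: [0.719, 0.695, -0.001, 0.001]
force: [5.2, -2.9, -7.7]
gripper_width: 0.0157
grip_force: 30.0
```

>>> {"fn": "play_rows", "kwargs": {
  "steps": [
    [[0, 0, -0.002], [0, 0, 0], 5],
    [[0, 0, -0.003], [0, 0, 0], 5],
    [[0, 0, -0.003], [0, 0, 0], 33],
    [[0, 0, -0.003], [0, 0, 0], 33],
    [[0, 0, -0.03], [0, 0, 0], 33],
    [[0, 0, -0.045], [0, 0, 0], 33],
    [[0, -0.02, -0.045], [0, 0, 0], 33],
    [[0, -0.046, -0.045], [0, 0, 0], 33]
  ]
}}

```text
t: 27.4
ee_pos: [0.4078, 0.2943, 0.0863]
eef_rot: [0.719, 0.695, 0.001, 0.0]
force: [-0.1, 0.1, 0.3]
gripper_width: 0.0311
grip_force: 0.0
```

```bash
cat > pads.py <<'E'
from h import *
p,d,c=shot('wrist');s=manip.state();print(s['t'],s['ee_pos'],s['gripper_width'])
P=cloud(c,d);z=P[...,2];x,y=P[...,0],P[...,1]
for i in range(5):
    X=.3625+i*.0456;Y=.294-i*.0015
    m=(abs(x-X)<.010)&(y>Y-.006)&(y<Y+.02)&(z>.015)&(z<.07);Q=P[m]
    print(i+1,len(Q),Q.mean(0).round(4) if len(Q) else '')
print(rel([.4085,.2935,.014]).round(4),rel([.3625,.295,.014]).round(4))
E
python3 pads.py
```

```text
27.45 [0.40339399 0.29392253 0.08527839] 0.03132522429662921
1 602 [0.3626 0.2968 0.0258]
2 604 [0.4082 0.2952 0.0259]
3 696 [0.4536 0.2948 0.0515]
4 695 [0.4986 0.2929 0.0545]
5 713 [0.5442 0.2914 0.0545]
[-0.0002  0.0054  0.0713] [-0.0002 -0.0406  0.0715]
```

>>> {"fn": "play_rows", "kwargs": {
  "steps": [
    [[0, 0, 0.01], [0, 0, 0], 33],
    [[0, 0, 0.02], [0, 0, 0], 33],
    [[0, 0, 0.02], [0, 0, 0], 33],
    [[0, 0, 0.02], [0, 0, 0], 33]
  ]
}}

```text
t: 27.95
ee_pos: [0.4081, 0.2939, 0.0651]
eef_rot: [0.719, 0.695, -0.0, -0.0]
force: [-0.2, -0.7, -0.2]
gripper_width: 0.0312
grip_force: 0.0
```

>>> {"fn": "play_rows", "kwargs": {
  "steps": [
    [[-0.001, 0, 0.02], [0, 0, 0], 33],
    [[-0.001, 0, 0.04], [0, 0, 0], 33],
    [[-0.001, 0, 0.05], [0, 0, 0], 33],
    [[-0.001, 0, 0.05], [0, 0, 0], 33],
    [[-0.001, 0, 0.05], [0, 0, 0], 5],
    [[-0.001, 0, 0.05], [0, 0, 0], 5],
    [[-0.001, 0, 0.05], [0, 0, 0], 5]
  ]
}}

```text
t: 28.82
ee_pos: [0.4081, 0.2934, 0.0162]
eef_rot: [0.719, 0.695, 0.001, 0.0]
force: [-0.5, 0.9, 2.1]
gripper_width: 0.0152
grip_force: 30.0
```

>>> {"fn": "play_rows", "kwargs": {
  "steps": [
    [[0, 0, -0.004], [0, 0, 0], 5],
    [[0, 0, -0.008], [0, 0, 0], 5],
    [[0, 0, -0.012], [0, 0, 0], 5],
    [[0, 0, -0.016], [0, 0, 0], 5],
    [[0, 0, -0.02], [0, 0, 0], 5],
    [[0, 0, -0.024], [0, 0, 0], 5],
    [[0, 0, -0.028], [0, 0, 0], 5],
    [[0, 0, -0.03], [0, 0, 0], 5]
  ]
}}

```text
t: 29.82
ee_pos: [0.4079, 0.2912, 0.0454]
eef_rot: [0.719, 0.695, -0.001, 0.001]
force: [4.9, -3.3, -8.7]
gripper_width: 0.0156
grip_force: 30.0
```

>>> {"fn": "play_rows", "kwargs": {
  "steps": [
    [[0, 0, -0.001], [0, 0, 0], 5],
    [[0, 0, -0.001], [0, 0, 0], 33],
    [[0, 0, -0.001], [0, 0, 0], 33],
    [[0, 0, -0.03], [0, 0, 0], 33],
    [[0, 0, -0.04], [0, 0, 0], 33],
    [[0, -0.02, -0.04], [0, 0, 0], 33],
    [[0, -0.046, -0.04], [0, 0, 0], 33]
  ]
}}

```text
t: 30.7
ee_pos: [0.3596, 0.2942, 0.0847]
eef_rot: [0.719, 0.695, -0.001, -0.0]
force: [0.4, -1.0, -0.7]
gripper_width: 0.0311
grip_force: 0.0
```

>>> {"fn": "play_rows", "kwargs": {
  "steps": [
    [[0, 0, 0.01], [0, 0, 0], 33],
    [[0, 0, 0.02], [0, 0, 0], 33],
    [[0, 0, 0.02], [0, 0, 0], 33],
    [[0, 0, 0.02], [0, 0, 0], 33]
  ]
}}

```text
t: 31.2
ee_pos: [0.3621, 0.2945, 0.0652]
eef_rot: [0.719, 0.695, -0.0, -0.0]
force: [0.7, 0.4, -0.1]
gripper_width: 0.031
grip_force: 0.0
```

```bash
python3 pads.py
```

```text
31.25 [0.3622661  0.2946361  0.06543946] 0.030903652692639033
1 707 [0.3622 0.2966 0.0258]
2 801 [0.4075 0.296  0.0539]
3 866 [0.4526 0.2948 0.0514]
4 868 [0.498  0.2929 0.0543]
5 0 
[0.0005 0.0462 0.0514] [0.0004 0.0002 0.0514]
```

>>> {"fn": "play_rows", "kwargs": {
  "steps": [
    [[0, 0, 0.02], [0, 0, 0], 33],
    [[0, 0, 0.04], [0, 0, 0], 33],
    [[0, 0, 0.05], [0, 0, 0], 33],
    [[0, 0, 0.05], [0, 0, 0], 33],
    [[0, 0, 0.05], [0, 0, 0], 5],
    [[0, 0, 0.05], [0, 0, 0], 5],
    [[0, 0, 0.05], [0, 0, 0], 5]
  ]
}}

```text
t: 32.12
ee_pos: [0.3622, 0.295, 0.0162]
eef_rot: [0.719, 0.695, 0.001, 0.0]
force: [-1.4, 0.4, 2.5]
gripper_width: 0.0156
grip_force: 30.0
```

>>> {"fn": "play_rows", "kwargs": {
  "steps": [
    [[0, 0, -0.004], [0, 0, 0], 5],
    [[0, 0, -0.008], [0, 0, 0], 5],
    [[0, 0, -0.012], [0, 0, 0], 5],
    [[0, 0, -0.016], [0, 0, 0], 5],
    [[0, 0, -0.02], [0, 0, 0], 5],
    [[0, 0, -0.024], [0, 0, 0], 5],
    [[0, 0, -0.028], [0, 0, 0], 5],
    [[0, 0, -0.03], [0, 0, 0], 5]
  ]
}}

```text
t: 33.12
ee_pos: [0.362, 0.2928, 0.0454]
eef_rot: [0.719, 0.695, -0.001, 0.001]
force: [5.0, -3.4, -8.6]
gripper_width: 0.0151
grip_force: 30.0
```

>>> {"fn": "play_rows", "kwargs": {
  "steps": [
    [[0, 0, -0.001], [0, 0, 0], 5],
    [[0, 0, -0.001], [0, 0, 0], 33],
    [[0, 0, -0.001], [0, 0, 0], 33],
    [[0, 0, -0.04], [0, 0, 0], 33],
    [[0, 0, -0.09], [0, 0, 0], 33],
    [[0, 0.02, -0.12], [0, 0, 0], 33],
    [[0, 0.04, -0.12], [0, 0, 0], 33],
    [[0, 0.04, -0.12], [0, 0, 0], 33]
  ]
}}

```text
t: 34.12
ee_pos: [0.4019, 0.2928, 0.1644]
eef_rot: [0.719, 0.695, -0.001, -0.0]
force: [-0.9, 0.3, -0.1]
gripper_width: 0.0308
grip_force: 0.0
```

```bash
python3 pads.py
python3 - <<'E'
from box import *
boxc('s9'); p,d,c=shot('wrist','w12')
q=cv2.imread('pics/s9.png')
cv2.imwrite('pics/c12.png',np.hstack([p[:,60:500][:400],cv2.resize(q[170:330,220:380],(360,400))[:, :360]]))
E
```

```text
34.175 [0.40054392 0.2924849  0.16346137] 0.030929256102432977
1 389 [0.3625 0.2972 0.0538]
2 383 [0.408  0.2957 0.054 ]
3 405 [0.4536 0.2946 0.0515]
4 401 [0.4985 0.2926 0.0546]
5 411 [0.5445 0.2911 0.0544]
[0.0016 0.0085 0.1494] [ 0.0015 -0.0375  0.1496]
tray [310, 245, 64, 71, 981] centre [0.391 0.421 0.02 ] [0.339 0.345 0.015] [0.443 0.495 0.027]
box [250, 251, 58, 51, 923] centre [0.519 0.417 0.058] [0.458 0.358 0.052] [0.579 0.474 0.066]
34.225 [0.3999 0.2924 0.1632] 0.030895820495523727 0.0
```

View pics/c12.png

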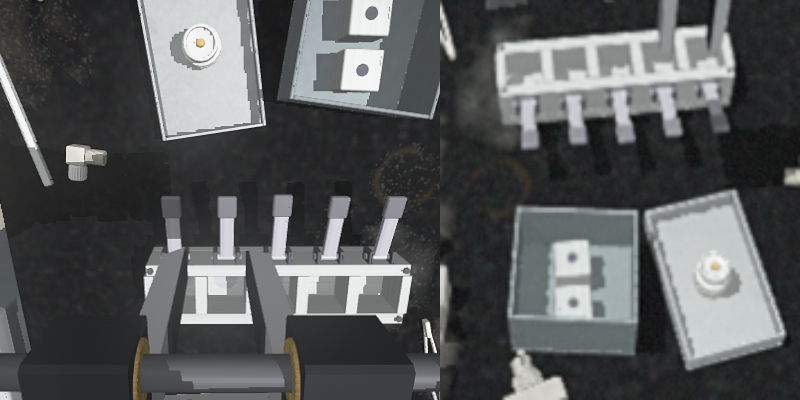

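The nest is empty, all pads are up (lever 3 is within about 0.06 rad), the load is in the tray and both blanks are in the box. Handing in.

```bash
python3 -c "
from rig import manip
print(manip.finish_job())"
```

```text
the job is handed in; nothing more can be done
None
```

The job is handed in, with no verdict shown: the nest is empty, the one load stands on the tray floor, both blanks are in the reject box, and all five levers are up (lever 3 about 3 mm short of its rest height, roughly 0.06 rad against the 0.15 limit).

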